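# Put the lids back on the serving pots

## Robot

A 7-joint arm with a two-finger parallel gripper is mounted at the origin on the work surface. World frame = base frame: x ahead of the robot, y to its left, z up, the work surface at z = 0. Lengths are in m, angles in rad, forces in N, time in s.
With the tool pointing down it reaches from about 0.4 to 0.875 m from the base axis. Payload 6.5 kg.
Tool frame: the origin (TCP) lies midway between the tips of the shut fingers; the grasp point (between the pads) lies 19 mm behind it; z points along the fingers, y is the direction in which the jaws open and shut (so a half turn about z gives the same grasp; the last joint's range is limited). The gripper opens to 88 mm and grips with 3 to 60 N. Pads are 18 mm wide; open, the fingers measure 123 mm over their backs; the gripper's body (75 mm by 187 mm) begins 45 mm behind the grasp point.
Start: joints at [-1.271, 0.536, -0.004, 1.538, 0.003, 1.067, -0.071], TCP at [0.232, 0.607, 0.239] pointing down, gripper open.
Joint ranges: [-2.7, 2.7], [-0.37, 2.16], [-1.27, 1.26], [0.24, 2.4], [-1.31, 4.45], [0.19, 1.91], [-2.76, 2.76]. Speed limits (rad/s): [2.39, 2.39, 3.14, 3.14, 3.14, 3.14, 3.14].

## Interface

Orientations are given as a rotation vector (axis times angle).
In Python, from rig import * gives the robot as it stands. The module is installed in compiled form; this text tells all that it offers.
- The arm moves only by the shell command python3 -m crank 'ROWS' [FORCE]. ROWS is JSON, a list of rows, each a list of 7 numbers: the closure in counts, from 0 (fully open) to 255 (shut), then the shift along the world's x, y, z each as a share of 0.3 m, from -1 to 1, then the turn, a rotation vector about the world's x, y, z each as a share of 1.5 rad, from -1 to 1. In form: [[claw, dx, dy, dz, ax, ay, az], ...]. A call has 1 to 8 rows; each row is the pose to reach, as a shift and turn from the pose measured when the call began; what a row does not reach only later rows make up. A row lasts 1/10 s, in which the tool goes at most 50 mm and 8.59 degrees, less where a joint would pass 70% of its speed; a pose out of reach is approached as far as the arm can. A call with a number of a shift or a turn outside -1 to 1 is refused whole. A call with a gripper value outside its range is refused whole. The fingers move at their own pace and stop on an object; FORCE is the grip in N (left out, the last holds). Time passes only in rows, so rows that repeat a pose let the fingers close. It gives the time, the measured TCP pose, the force and the opening at its end, in the units of the state.
- sense(): the state, without advancing time (a new reading comes with each control period).
- capture(name): name is "scene" or "top"; returns a dict with "img" (420x560x3 uint8, red, green, blue), "mtx" (3x3 intrinsics, pixels), "dist" ([k1, k2, p1, p2, k3] as OpenCV has them; the pictures are not rectified), "R" (3x3) and "t" (3): a world point X has camera coordinates R X + t. Camera axes: x right, y down, z forward; pixel columns grow to the right and rows downward; lengths in m; the calibration is good to about 2 mm. A picture is of the moment at which its call begins. There is no depth.
- hand_in(): hands the job in, once; it reports no verdict.
The state is a dict: "time_s": time; "joint_pos": joint angles; "dq": joint speeds; "effort": joint torques, N m; "eef_pos": TCP position; "orientation": TCP orientation; "wrist_force": force on the tool from outside, world axes, zero at the start; "ft_torque": the same for the moment, N m; "finger_gap": opening from 0.0 (shut) to 1.0 (fully open).
Only numpy, scipy, OpenCV 4.12 (cv2) and the standard library are available. Lean on these libraries where they do the work, as an engineer would, in place of code of your own. Each camera call takes 0.05 s, during which the arm holds its last target.

## Task

Shoppers have muddled this set of four steel serving pots on the shop counter: put each steel lid with a brass knob back on the pot it fits, sitting level and fully home in the pot's mouth, and set each one down gently rather than dropping it. Leave the pots standing where they are, and do not disturb the green glass lid, which belongs to another set, or the cream jug.

Things in the scene. Friction and masses are not known exactly. Their poses are not given: they have to be found in the camera images.
- pot_8: open steel serving pot, loose, 250 g: round, 80 mm across outside, wall 3 mm, lip 44 mm above its underside; two brass loop ears (own +y and -y) reach 54 mm from the axis. Origin: centre of the underside, z up. Takes lid_8; when that is home its origin lies on the pot's axis, 38 mm above the pot's origin.
- lid_8: steel lid of pot_8, loose, about 70 g, 88 mm across, lying right way up. Origin: centre of the underside, z up. Its locating rim (64 mm across, 6 mm deep) drops into the pot with 5 mm play all round; the flange above it rests on the lip. Dome top 15 mm above the origin; round brass knob on the axis, 22 mm across (25 mm at its top), 15 to 43 mm above the origin.
- pot_10: open steel serving pot, loose, 350 g: round, 100 mm across outside, wall 3 mm, lip 52 mm above its underside; two brass loop ears (own +y and -y) reach 64 mm from the axis. Origin: centre of the underside, z up. Takes lid_10; when that is home its origin lies on the pot's axis, 46 mm above the pot's origin.
- lid_10: steel lid of pot_10, loose, about 100 g, 108 mm across, lying right way up. Origin: centre of the underside, z up. Its locating rim (84 mm across, 6 mm deep) drops into the pot with 5 mm play all round; the flange above it rests on the lip. Dome top 15 mm above the origin; round brass knob on the axis, 22 mm across (25 mm at its top), 15 to 43 mm above the origin.
- pot_12: open steel serving pot, loose, 480 g: round, 120 mm across outside, wall 3 mm, lip 60 mm above its underside; two brass loop ears (own +y and -y) reach 74 mm from the axis. Origin: centre of the underside, z up. Takes lid_12; when that is home its origin lies on the pot's axis, 54 mm above the pot's origin.
- lid_12: steel lid of pot_12, loose, about 140 g, 128 mm across, lying right way up. Origin: centre of the underside, z up. Its locating rim (104 mm across, 6 mm deep) drops into the pot with 5 mm play all round; the flange above it rests on the lip. Dome top 15 mm above the origin; round brass knob on the axis, 22 mm across (25 mm at its top), 15 to 43 mm above the origin.
- pot_14: open steel serving pot, loose, 620 g: round, 140 mm across outside, wall 3 mm, lip 68 mm above its underside; two brass loop ears (own +y and -y) reach 84 mm from the axis. Origin: centre of the underside, z up. Takes lid_14; when that is home its origin lies on the pot's axis, 62 mm above the pot's origin.
- lid_14: steel lid of pot_14, loose, about 190 g, 148 mm across, lying right way up. Origin: centre of the underside, z up. Its locating rim (124 mm across, 6 mm deep) drops into the pot with 5 mm play all round; the flange above it rests on the lip. Dome top 15 mm above the origin; round brass knob on the axis, 22 mm across (25 mm at its top), 15 to 43 mm above the origin.
- glass_lid: bystander: greenish glass lid with a dark steel rim and a black knob, loose, 128 mm across, 43 mm tall with its knob, lying on the counter among the rest; it belongs to another set. Origin: centre of its underside.
- jug: bystander: small open steel cream jug with a brass strap handle (own +y) and a pouring lip (own -y), loose, 72 mm across the belly, 75 mm tall, the handle reaching 64 mm from the axis; it stands on the far side of the counter. Origin: centre of its underside.

How it is judged:
By the outcome, as a careful person would: the job done as asked, in the order asked, and still so for the second after the job is handed in, with the robot touching nothing.
It also fails if it takes over 109 s, if anything falls off the work surface, if the arm or the gripper's body presses on something with over 40 N, if the wrist force passes 120 N, or if a joint passes its speed limit or range.

## Working session

There is one attempt and no reset: what is moved stays moved. The work goes in short steps, Python scripts to look and compute and a shell command to move; the robot and the scene stay as the last step left them, time stands still between calls to the robot, and variables do not carry over. Pictures are saved under pics/ and viewed, and the job is handed in when it is done.

```bash
mkdir -p pics; python3 - <<'E'
from rig import *
import cv2,pickle
s=sense();print(s)
for n in("scene","top"):
    c=capture(n);pickle.dump(c,open(n+"0.pkl","wb"));cv2.imwrite(f"pics/{n}0.png",c["img"][:,:,::-1]);print(n,c["mtx"],c["dist"],c["R"],c["t"])
E
```

```text
{'time_s': 0.0, 'joint_pos': array([-1.27118459,  0.53721093, -0.00444567,  1.53884941,  0.00260349,
        1.06727515, -0.07121043]), 'dq': array([-3.50052883e-05, -2.10827982e-03, -2.76857296e-05, -2.43137772e-03,
        1.24708869e-03,  1.47752251e-04, -1.48042588e-04]), 'effort': array([-8.25733423e-04, -5.70982933e+01,  9.90313143e-01, -2.51607406e+01,
       -5.62791328e-02,  1.79319922e-02,  1.61695889e-04]), 'eef_pos': array([0.23230583, 0.60642259, 0.23781924]), 'orientation': array([-5.71275430e-01, -3.08902007e+00,  2.71195195e-03]), 'wrist_force': array([ 1.11253869, -0.23732628,  0.10506195]), 'ft_torque': array([-0.00274565, -0.00945013, -0.0019255 ]), 'finger_gap': 1.0046620629768652}
scene [[543.79993134   0.         288.34602693]
 [  0.         543.79993134 212.07970569]
 [  0.           0.           1.        ]] [-0.13793801  0.          0.          0.          0.        ] [[ 0.56064813  0.82793281 -0.01417507]
 [ 0.619707   -0.4308757  -0.6559797 ]
 [-0.54921481  0.3589894  -0.75464541]] [-0.3107722  -0.34099917  1.72050159]
top [[535.28462494   0.         276.30102636]
 [  0.         535.28462494 212.16568713]
 [  0.           0.           1.        ]] [-0.12394449  0.          0.          0.          0.        ] [[ 0.01422901 -0.9998236   0.01226006]
 [-0.99442243 -0.01543153 -0.10433554]
 [ 0.10450633 -0.01070708 -0.99446658]] [-0.01797648  0.5546902   1.18708488]
```

View pics/scene0.png

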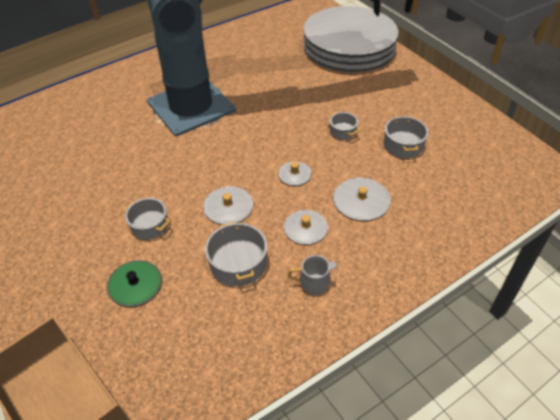

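View pics/top0.png

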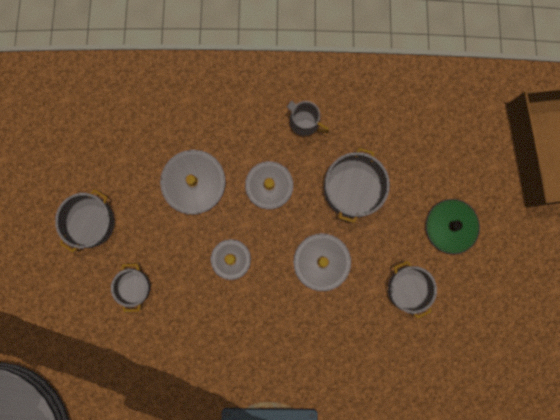

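The top view shows four pots at about (84,220), (131,287), (357,186) and (412,289). The lids' knobs are at (191,181), (269,184), (230,259) and (323,262). The green glass lid is at (453,226) and the jug at (305,118). Next I measure these.

```bash
cat > h.py <<'E'
import cv2,numpy as np,pickle
def proj(c,X):
    return cv2.projectPoints(np.atleast_2d(np.float64(X)),cv2.Rodrigues(c["R"])[0],c["t"],c["mtx"],c["dist"])[0][:,0]
def ray(c,px):
    u=cv2.undistortPoints(np.float64(px).reshape(-1,1,2),c["mtx"],c["dist"])[:,0]
    d=np.c_[u,np.ones(len(u))]@c["R"]; return -c["R"].T@c["t"],d
def plane(c,px,z):
    o,d=ray(c,px); return o+d*((z-o[2])/d[:,2])[:,None]
def circ(P):
    A=np.c_[2*P[:,:2],np.ones(len(P))];b=(P[:,:2]**2).sum(1)
    s=np.linalg.lstsq(A,b,rcond=None)[0];r=np.sqrt(s[2]+s[0]**2+s[1]**2)
    return s[:2],r,np.abs(np.hypot(*(P[:,:2]-s[:2]).T)-r)
def tri(a,pa,b,pb):
    o1,d1=ray(a,[pa]);o2,d2=ray(b,[pb]);d1=d1[0];d2=d2[0]
    k=np.linalg.lstsq(np.c_[d1,-d2],o2-o1,rcond=None)[0]
    p=o1+k[0]*d1;q=o2+k[1]*d2;return (p+q)/2,np.linalg.norm(p-q)
E
python3 - <<'E'
from h import *
t=pickle.load(open("top0.pkl","rb"));s=pickle.load(open("scene0.pkl","rb"))
print("tcp px",proj(t,[.232,.607,.238]),proj(s,[.232,.607,.238]),proj(s,[0,0,0]))
def mask(im,k):
    h=cv2.cvtColor(im,cv2.COLOR_RGB2HSV)
    if k=="gray":return ((h[...,1]<75)&(h[...,2]>60)).astype(np.uint8)*255
    return ((h[...,0]>10)&(h[...,0]<30)&(h[...,1]>165)&(h[...,2]>130)).astype(np.uint8)*255
for n,c in(("top",t),("scene",s)):
    for k in("gray","brass"):
        m=mask(c["img"],k);cv2.imwrite(f"pics/{n}_{k}.png",m)
        N,L,S,C=cv2.connectedComponentsWithStats(m)
        for i in range(1,N):
            if S[i,4]>(150 if k=="gray" else 12): print(n,k,S[i],C[i].round(1))
E
```

```text
tcp px [[-44.63864681 362.49879266]] [[391.86849669  12.2078761 ]] [[191.0943814  105.36896777]]
top gray [    0     0   560    62 29470] [288.7  25.9]
top gray [288 101  32  28 496] [303.2 116. ]
top gray [ 160  150   66   64 3124] [192.5 181.7]
top gray [ 324  152   66   65 2895] [354.7 185.8]
top gray [ 245  161   48   48 1665] [268.7 184.9]
top gray [  56  193   54   56 1967] [ 85.1 220.9]
top gray [ 294  233   57   58 2458] [321.8 261.9]
top gray [ 211  240   40   40 1133] [230.4 259.2]
top gray [ 390  267   47   47 1517] [411.2 289.1]
top gray [ 111  269   38   38 1027] [130.6 287.3]
top gray [   0  369   55   51 1905] [ 21.  399.6]
top gray [246 410  72  10 635] [284.3 414.3]
top brass [187 176   7   7  38] [189.8 178.9]
top brass [266 179   7   7  39] [268.9 182.2]
top brass [226 256   7   7  39] [229.  258.8]
top brass [321 258   6   7  33] [323.7 261.4]
scene gray [200   0  91  37 280] [239.3  15.3]
scene gray [  304     0   256   132 16625] [449.6  42.6]
scene gray [  0  41 158  66 498] [78.3 74.5]
scene gray [ 147   80   89   56 1725] [190.8 111.4]
scene gray [329 112  30  27 597] [342.7 124.3]
scene gray [ 384  116   45   42 1400] [404.7 136. ]
scene gray [278 162  33  24 553] [294.4 174.2]
scene gray [ 333  177   58   44 1863] [361.5 199.2]
scene gray [ 203  186   64  100 4444] [233.6 237.7]
scene gray [ 125  197   42   43 1320] [145.8 217.3]
scene gray [  247   208   313   212 31239] [452.7 353.1]
scene gray [ 283  210   45   35 1113] [305.4 227.5]
scene gray [ 300  255   36   40 1035] [315.8 273.9]
```

```bash
python3 - <<'E'
import cv2,numpy as np
a=cv2.imread("pics/top0.png")[80:330,40:500]
cv2.imwrite("pics/tz.png",cv2.resize(a,None,fx=1.7,fy=1.7,interpolation=cv2.INTER_CUBIC))
cv2.imwrite("pics/masks.png",np.hstack([cv2.imread("pics/top_gray.png")[80:330,40:500],cv2.imread("pics/top_brass.png")[80:330,160:500]]))
E
```

```text
(no output)
```

View pics/tz.png

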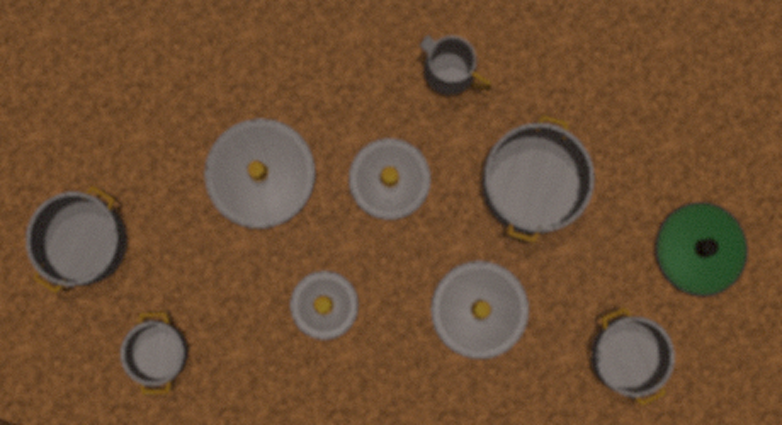

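View pics/masks.png

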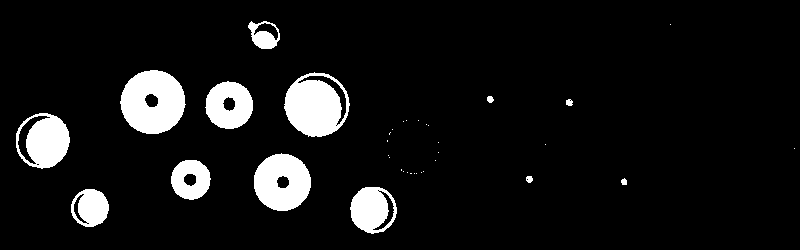

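```bash
cat > m.py <<'E'
from h import *
def mask(im):
    h=cv2.cvtColor(im,cv2.COLOR_RGB2HSV);return ((h[...,1]<75)&(h[...,2]>60)).astype(np.uint8)*255
LID=[("lid_14",(192,181)),("lid_8",(230,259)),("lid_12",(322,262)),("lid_10",(269,185))]
POT=[("pot_14",(357,186),.068),("pot_8",(130,287),.044),("pot_12",(84,220),.060),("pot_10",(412,289),.052)]
def fit(c,px,z,rmax=None):
    m=mask(c["img"]);cs,_=cv2.findContours(m,cv2.RETR_EXTERNAL,cv2.CHAIN_APPROX_NONE)
    k=[q for q in cs if len(q)>30 and cv2.pointPolygonTest(q,tuple(map(float,px)),False)>=0 or (cv2.contourArea(cv2.convexHull(q))>300 and cv2.pointPolygonTest(cv2.convexHull(q),tuple(map(float,px)),False)>=0)]
    P=plane(c,cv2.convexHull(max(k,key=cv2.contourArea))[:,0],z);return circ(P)
E
python3 - <<'E'
from m import *
t=pickle.load(open("top0.pkl","rb"));s=pickle.load(open("scene0.pkl","rb"))
h=cv2.cvtColor(s["img"],cv2.COLOR_RGB2HSV)
for n,p in LID:
    r=fit(t,p,.008);print(n,r[0].round(4),"diam",(2*r[1]).round(4),r[2].max().round(4),"dist",np.hypot(*r[0]).round(3), "px scene of knobtop",proj(s,[*r[0],.043]).round(1),"top",proj(t,[*r[0],.043]).round(1))
for n,p,z in POT:
    r=fit(t,p,z);print(n,r[0].round(4),"diam",(2*r[1]).round(4),r[2].max().round(4),np.hypot(*r[0]).round(3),"lip ctr scene",proj(s,[*r[0],z]).round(1))
a=cv2.resize(s["img"][100:310,100:440],None,fx=2.3,fy=2.3,interpolation=cv2.INTER_CUBIC)[...,::-1].copy()
for n,p,z in LID_ if 0 else [(n,p,.008) for n,p in LID]+POT:
    r=fit(t,p,z);th=np.linspace(0,2*np.pi,90)
    R=int(n.split("_")[1])/200+(.004 if n[0]=="l" else 0)
    q=proj(s,np.c_[r[0][0]+R*np.cos(th),r[0][1]+R*np.sin(th),0*th+z])
    cv2.polylines(a,[np.int32((q-[100,100]+.5)*2.3)],True,(255,0,0),1)
cv2.imwrite("pics/ov.png",a)
E
```

```text
lid_14 [0.6262 0.1866] diam 0.151 0.001 dist 0.653 px scene of knobtop [[363.  188.4]] top [[190.2 178.9]]
lid_8 [0.4473 0.0939] diam 0.0909 0.0006 dist 0.457 px scene of knobtop [[294.7 163.3]] top [[229.2 258.8]]
lid_12 [ 0.4443 -0.1161] diam 0.1311 0.0006 dist 0.459 px scene of knobtop [[227.  195.1]] top [[323.4 261.5]]
lid_10 [0.6212 0.0088] diam 0.1113 0.0008 dist 0.621 px scene of knobtop [[306.1 216.9]] top [[268.6 182.2]]
pot_14 [ 0.6165 -0.187 ] diam 0.1446 0.0021 0.644 lip ctr scene [[236.4 245.2]]
pot_8 [0.3792 0.3156] diam 0.085 0.0007 0.493 lip ctr scene [[343.5 120.1]]
pot_12 [0.5271 0.4254] diam 0.1246 0.0009 0.677 lip ctr scene [[406.  129.1]]
pot_10 [ 0.3845 -0.3163] diam 0.1049 0.001 0.498 lip ctr scene [[146.3 211.9]]
```

View pics/ov.png

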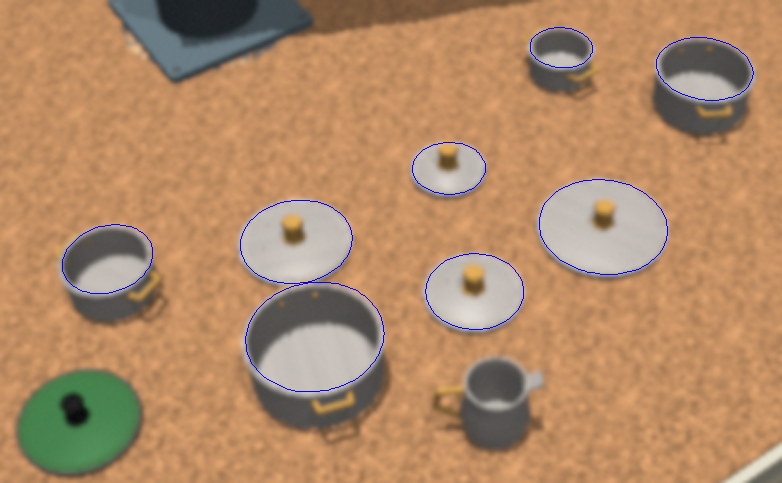

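The fits agree in both views, and the diameters match each size plus about 3 mm of blur. Starting with lid_8.

```bash
python3 -m crank '[[120,0.36,-0.9,0,0,0,0],[120,0.36,-0.9,0,0,0,0],[120,0.36,-0.9,0,0,0,0],[120,0.36,-0.9,0,0,0,0],[120,0.36,-0.9,0,0,0,0],[120,0.36,-0.9,0,0,0,0],[120,0.36,-0.9,0,0,0,0],[120,0.36,-0.9,0,0,0,0]]' 20; python3 -c "
from rig import *
s=sense();print(s['eef_pos'],s['orientation'],s['joint_pos'].round(2),s['wrist_force'])"
```

```text
time_s: 0.9
eef_pos: [0.3405, 0.3361, 0.238]
orientation: [-0.574, -3.088, 0.002]
wrist_force: [0.1, -0.2, 0.5]
finger_gap: 0.529
[0.34049865 0.33610846 0.23799909] [-5.74116692e-01 -3.08836084e+00  1.93641294e-03] [-0.93  0.24  0.06  1.98 -0.02  0.92  0.35] [ 0.08383903 -0.22539709  0.47194492]
```

```bash
python3 -m crank '[[120,0.356,-0.807,-0.46,0,0,0],[120,0.356,-0.807,-0.46,0,0,0],[120,0.356,-0.807,-0.46,0,0,0],[120,0.356,-0.807,-0.46,0,0,0],[120,0.356,-0.807,-0.46,0,0,0],[120,0.356,-0.807,-0.46,0,0,0],[120,0.356,-0.807,-0.46,0,0,0],[120,0.356,-0.807,-0.46,0,0,0]]'; python3 - <<'E'
from rig import *
import cv2
cv2.imwrite("pics/s1.png",capture("scene")["img"][80:300,180:480,::-1].repeat(2,0).repeat(2,1))
E
```

```text
time_s: 1.7
eef_pos: [0.4473, 0.0948, 0.0993]
orientation: [-0.574, -3.087, 0.002]
wrist_force: [-0.2, 0.2, 0.1]
finger_gap: 0.529
```

View pics/s1.png

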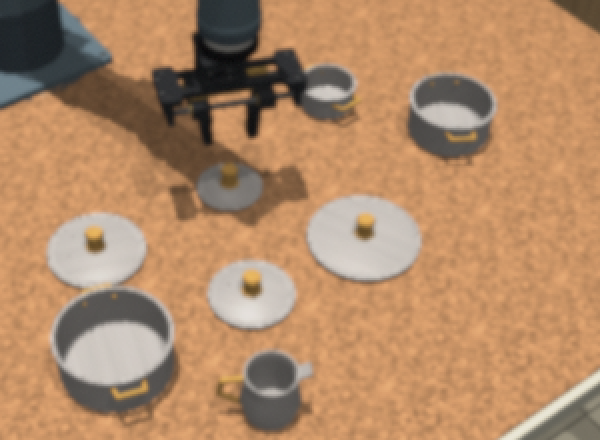

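The gripper hangs centred over lid_8 (knob at (229,172) in this zoomed view) with the fingers either side. Descending and gripping.

```bash
python3 -m crank '[[120,0,-0.003,-0.13,0,0,0],[120,0,-0.003,-0.2,0,0,0],[120,0,-0.003,-0.265,0,0,0],[120,0,-0.003,-0.265,0,0,0],[255,0,-0.003,-0.265,0,0,0],[255,0,-0.003,-0.265,0,0,0],[255,0,-0.003,-0.265,0,0,0],[255,0,-0.003,-0.265,0,0,0]]' 20;
```

```text
time_s: 2.55
eef_pos: [0.448, 0.0955, 0.0213]
orientation: [0.571, 3.089, 0.001]
wrist_force: [-0.3, 1.2, 8.0]
finger_gap: 0.246
```

```bash
python3 -m crank '[[255,0,0,0.05,0,0,0],[255,0,0,0.15,0,0,0],[255,0,0,0.27,0,0,0],[255,0,0,0.4,0,0,0],[255,0,0,0.5,0,0,0],[255,0,0,0.5,0,0,0]]'; python3 - <<'E'
from rig import *
import cv2
cv2.imwrite("pics/s2.png",capture("scene")["img"][50:300,180:480,::-1].repeat(2,0).repeat(2,1))
E
```

```text
time_s: 3.15
eef_pos: [0.4505, 0.0962, 0.1751]
orientation: [0.57, 3.082, 0.007]
wrist_force: [0.8, 0.3, -1.6]
finger_gap: 0.243
```

View pics/s2.png

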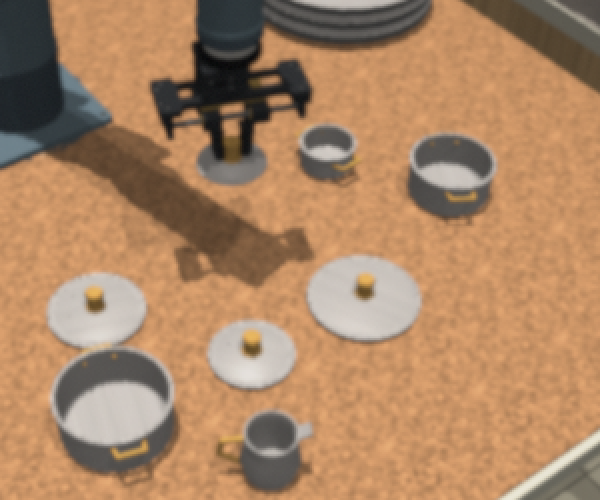

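```bash
python3 -m crank '[[255,-0.05,0.15,0,0,0,0],[255,-0.1,0.3,0,0,0,0],[255,-0.15,0.46,-0.05,0,0,0],[255,-0.2,0.61,-0.1,0,0,0],[255,-0.238,0.731,-0.2,0,0,0],[255,-0.238,0.731,-0.25,0,0,0],[255,-0.238,0.731,-0.25,0,0,0],[255,-0.238,0.731,-0.25,0,0,0]]'; python3 - <<'E'
from rig import *
import cv2
for n in("scene","top"):
  i=capture(n)["img"]; i=i[60:180,270:430] if n=="scene" else i[220:340,70:230]
  cv2.imwrite(f"pics/{n}3.png",cv2.resize(i[...,::-1],None,fx=4,fy=4,interpolation=3))
print(sense())
E
```

```text
time_s: 4.0
eef_pos: [0.3775, 0.3138, 0.0974]
orientation: [0.572, 3.086, 0.001]
wrist_force: [-0.2, -0.4, -0.8]
finger_gap: 0.241
{'time_s': 4.1, 'joint_pos': array([-0.84965176,  0.48711916,  0.07903407,  2.05761787, -0.06183432,
        0.59379285,  0.47446896]), 'dq': array([ 0.00378827, -0.01231144, -0.00134045, -0.00379142, -0.0006323 ,
       -0.00291039, -0.00224803]), 'effort': array([-4.16756077e-01, -4.46618915e+01,  1.70353476e+00, -1.61392361e+01,
       -3.42608162e-02,  4.73387330e-02,  2.57355445e-03]), 'eef_pos': array([0.37860391, 0.31418507, 0.09853447]), 'orientation': array([0.57332312, 3.08380219, 0.00461546]), 'wrist_force': array([ 1.0314355 , -0.06592834, -1.30614414]), 'ft_torque': array([-0.02808059, -0.02802983, -0.02944221]), 'finger_gap': 0.24147920393489164}
```

View pics/scene3.png

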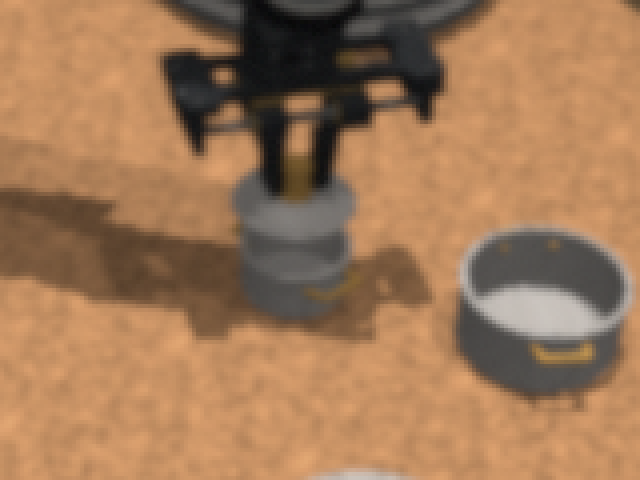

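View pics/top3.png

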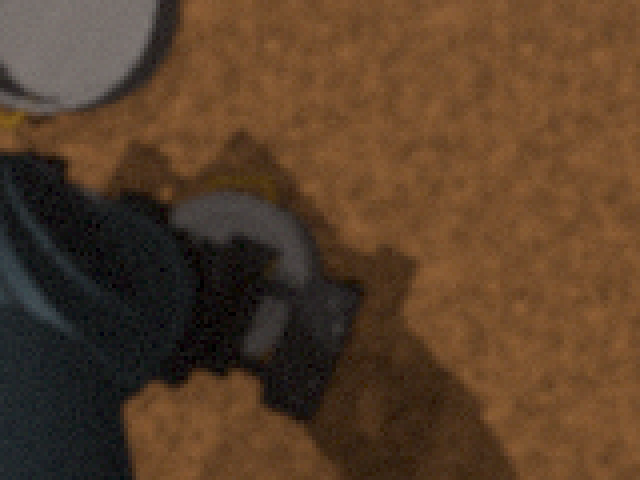

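```bash
python3 -m crank '[[255,0.002,0.005,-0.04,0,0,0],[255,0.002,0.005,-0.07,0,0,0],[255,0.002,0.005,-0.09,0,0,0],[255,0.002,0.005,-0.1,0,0,0],[255,0.002,0.005,-0.11,0,0,0],[255,0.002,0.005,-0.11,0,0,0]]'; python3 -m crank '[[255,0,0,-0.005,0,0,0],[255,0,0,-0.01,0,0,0],[255,0,0,-0.01,0,0,0]]'
```

```text
time_s: 4.7
eef_pos: [0.3791, 0.3156, 0.0652]
orientation: [0.573, 3.084, 0.004]
wrist_force: [-0.5, 0.4, 0.0]
finger_gap: 0.244
time_s: 5.0
eef_pos: [0.379, 0.3156, 0.0622]
orientation: [0.573, 3.084, 0.004]
wrist_force: [0.0, -0.1, -2.0]
finger_gap: 0.242
```

```bash
python3 -m crank '[[255,0,0,-0.003,0,0,0],[255,0,0,-0.006,0,0,0],[255,0,0,-0.006,0,0,0]]'; python3 -m crank '[[255,0,0,-0.003,0,0,0],[255,0,0,-0.003,0,0,0]]'
```

```text
time_s: 5.3
eef_pos: [0.379, 0.3156, 0.0603]
orientation: [0.573, 3.084, 0.004]
wrist_force: [-1.0, -0.7, 0.0]
finger_gap: 0.241
time_s: 5.5
eef_pos: [0.3791, 0.3156, 0.0594]
orientation: [0.573, 3.084, 0.004]
wrist_force: [-0.3, -0.8, 0.7]
finger_gap: 0.243
```

```bash
python3 -m crank '[[255,0,0,-0.003,0,0,0],[255,0,0,-0.003,0,0,0]]'; python3 -m crank '[[255,0,0,-0.003,0,0,0],[255,0,0,-0.003,0,0,0]]'
```

```text
time_s: 5.7
eef_pos: [0.3792, 0.3157, 0.0593]
orientation: [0.573, 3.084, 0.004]
wrist_force: [-2.2, -1.8, 10.4]
finger_gap: 0.242
time_s: 5.9
eef_pos: [0.3792, 0.3157, 0.0593]
orientation: [0.574, 3.084, 0.004]
wrist_force: [-2.9, -1.3, 13.1]
finger_gap: 0.242
```

Contact at z 0.0593 matches the home height. Releasing and lifting.

```bash
python3 -m crank '[[120,0,0,0.004,0,0,0],[120,0,0,0.004,0,0,0],[120,0,0,0.004,0,0,0],[120,0,0,0.1,0,0,0],[120,0,0,0.25,0,0,0],[120,0,0,0.4,0,0,0],[120,0,0,0.4,0,0,0]]'; python3 - <<'E'
from rig import *
print(sense()['eef_pos'])
import cv2
i=capture("scene")["img"]; i=i[60:180,270:430]
cv2.imwrite(f"pics/scene4.png",cv2.resize(i[...,::-1],None,fx=4,fy=4,interpolation=3))
E
```

```text
time_s: 6.6
eef_pos: [0.3819, 0.3181, 0.1844]
orientation: [0.573, 3.079, 0.017]
wrist_force: [0.7, -0.4, -1.3]
finger_gap: 0.53
[0.38193422 0.31809858 0.18435971]
```

View pics/scene4.png

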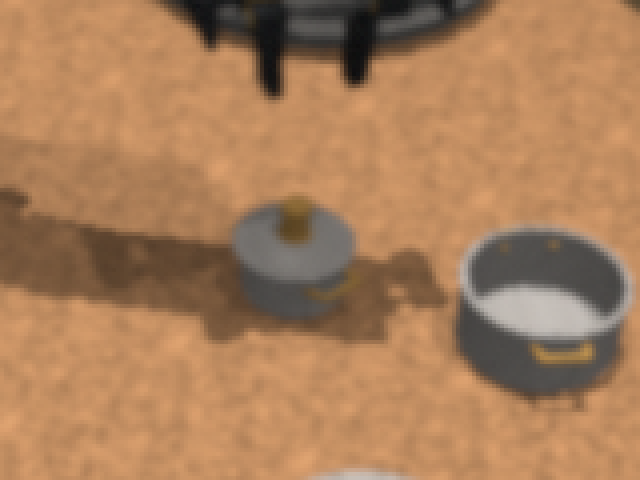

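lid_8 sits level, and its knob at (295,220) is centred on pot_8. Next is lid_12.

```bash
python3 -m crank '[[120,0.1,-0.8,0,0,0,0],[120,0.1,-0.8,0,0,0,0],[120,0.1,-0.8,0,0,0,0],[120,0.1,-0.8,0,0,0,0],[120,0.1,-0.8,0,0,0,0],[120,0.1,-0.8,0,0,0,0]]'
```

```text
time_s: 7.25
eef_pos: [0.4098, 0.0715, 0.1806]
orientation: [0.587, 3.081, 0.007]
wrist_force: [-0.0, -0.1, 0.5]
finger_gap: 0.534
```

```bash
python3 -m crank '[[120,0.115,-0.625,0,0,0,0],[120,0.115,-0.625,0,0,0,0],[120,0.115,-0.625,-0.1,0,0,0],[120,0.115,-0.625,-0.2,0,0,0],[120,0.115,-0.625,-0.3,0,0,0],[120,0.115,-0.625,-0.3,0,0,0],[120,0.115,-0.625,-0.3,0,0,0]]'
```

```text
time_s: 7.95
eef_pos: [0.4432, -0.1149, 0.0898]
orientation: [0.587, 3.084, 0.007]
wrist_force: [0.5, 0.3, 0.1]
finger_gap: 0.531
```

```bash
python3 -m crank '[[120,0.004,-0.004,-0.12,0,0,0],[120,0.004,-0.004,-0.19,0,0,0],[120,0.004,-0.004,-0.226,0,0,0],[120,0.004,-0.004,-0.226,0,0,0],[255,0.004,-0.004,-0.226,0,0,0],[255,0.004,-0.004,-0.226,0,0,0],[255,0.004,-0.004,-0.226,0,0,0],[255,0.004,-0.004,-0.226,0,0,0]]' 20
```

```text
time_s: 8.75
eef_pos: [0.4451, -0.1161, 0.0228]
orientation: [0.586, 3.083, 0.008]
wrist_force: [0.0, 0.2, 7.3]
finger_gap: 0.241
```

```bash
python3 -m crank '[[255,0,0,0.05,0,0,0],[255,0,0,0.15,0,0,0],[255,0,0,0.3,0,0,0],[255,0,0,0.45,0,0,0],[255,0,0,0.55,0,0,0],[255,0,0,0.55,0,0,0]]' ; python3 -m crank '[[255,0.02,0.13,0,0,0,0],[255,0.04,0.27,0,0,0,0],[255,0.06,0.4,0,0,0,0],[255,0.08,0.53,0,0,0,0],[255,0.1,0.66,0,0,0,0],[255,0.12,0.8,0,0,0,0],[255,0.14,0.9,0,0,0,0],[255,0.14,0.9,0,0,0,0]]'
```

```text
time_s: 9.35
eef_pos: [0.4475, -0.1166, 0.1916]
orientation: [0.585, 3.075, 0.009]
wrist_force: [0.5, -0.1, -1.8]
finger_gap: 0.243
time_s: 10.15
eef_pos: [0.4889, 0.1585, 0.1902]
orientation: [0.575, 3.079, 0.011]
wrist_force: [-0.4, -0.7, -0.7]
finger_gap: 0.243
```

```bash
python3 -m crank '[[255,0.02,0.15,0,0,0,0],[255,0.04,0.3,0,0,0,0],[255,0.06,0.45,0,0,0,0],[255,0.09,0.6,0,0,0,0],[255,0.11,0.75,0,0,0,0],[255,0.127,0.89,-0.1,0,0,0],[255,0.127,0.89,-0.2,0,0,0],[255,0.127,0.89,-0.267,0,0,0]]'; python3 -m crank '[[255,0,0,0,0,0,0],[255,0,0,0,0,0,0]]'; python3 - <<'E'
from rig import *
print(sense()['eef_pos'])
import cv2
i=capture("scene")["img"]; i=i[60:180,320:480]
cv2.imwrite(f"pics/scene5.png",cv2.resize(i[...,::-1],None,fx=4,fy=4,interpolation=3))
E
```

```text
time_s: 10.95
eef_pos: [0.525, 0.4251, 0.1059]
orientation: [0.573, 3.083, 0.006]
wrist_force: [-0.4, 0.0, -0.8]
finger_gap: 0.24
time_s: 11.15
eef_pos: [0.5244, 0.4236, 0.1045]
orientation: [0.574, 3.084, 0.002]
wrist_force: [-0.3, -0.3, -0.1]
finger_gap: 0.244
[0.52442193 0.42361571 0.10447805]
```

View pics/scene5.png

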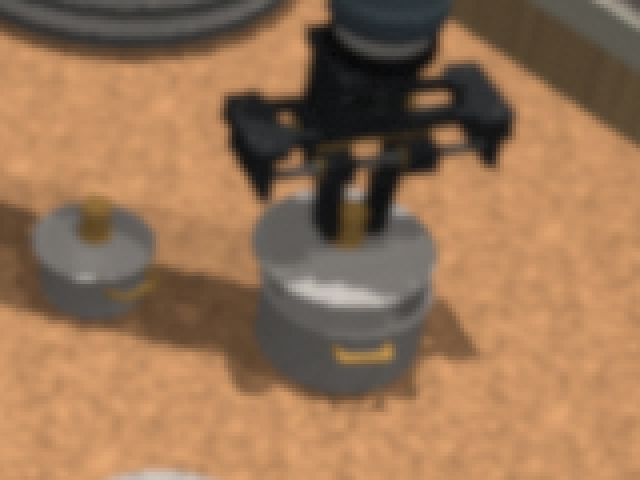

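The lid hangs above pot_12, nearly concentric; I'll trim +2.7 / +1.8 mm and lower it.

```bash
python3 -m crank '[[255,0.009,0.006,0,0,0,0],[255,0.009,0.006,-0.03,0,0,0],[255,0.009,0.006,-0.05,0,0,0],[255,0.009,0.006,-0.065,0,0,0],[255,0.009,0.006,-0.078,0,0,0],[255,0.009,0.006,-0.078,0,0,0]]'; python3 -m crank '[[255,0,0,-0.003,0,0,0],[255,0,0,-0.006,0,0,0],[255,0,0,-0.009,0,0,0],[255,0,0,-0.009,0,0,0]]'
```

```text
time_s: 11.8
eef_pos: [0.5275, 0.4259, 0.0817]
orientation: [0.574, 3.083, 0.003]
wrist_force: [0.4, 0.1, -1.5]
finger_gap: 0.243
time_s: 12.2
eef_pos: [0.5275, 0.4259, 0.079]
orientation: [0.574, 3.083, 0.004]
wrist_force: [-0.4, -1.1, -0.7]
finger_gap: 0.245
```

```bash
python3 -m crank '[[255,0,0,-0.003,0,0,0],[255,0,0,-0.006,0,0,0],[255,0,0,-0.006,0,0,0]]'; python3 -m crank '[[255,0,0,-0.003,0,0,0],[255,0,0,-0.004,0,0,0],[255,0,0,-0.004,0,0,0]]'
```

```text
time_s: 12.5
eef_pos: [0.5275, 0.4259, 0.0771]
orientation: [0.574, 3.083, 0.003]
wrist_force: [-0.8, -0.6, -0.3]
finger_gap: 0.243
time_s: 12.8
eef_pos: [0.5275, 0.4259, 0.077]
orientation: [0.574, 3.083, 0.004]
wrist_force: [-2.2, -1.0, 6.2]
finger_gap: 0.236
```

```bash
python3 -m crank '[[120,0,0,0.002,0,0,0],[120,0,0,0.002,0,0,0],[120,0,0,0.002,0,0,0],[120,0,0,0.1,0,0,0],[120,0,0,0.25,0,0,0],[120,0,0,0.4,0,0,0],[120,0,0,0.4,0,0,0]]'; python3 - <<'E'
from rig import *
print(sense()['eef_pos'])
import cv2
i=capture("scene")["img"]; i=i[60:180,320:480]
cv2.imwrite(f"pics/scene6.png",cv2.resize(i[...,::-1],None,fx=4,fy=4,interpolation=3))
E
```

```text
time_s: 13.5
eef_pos: [0.5311, 0.4283, 0.2041]
orientation: [0.573, 3.076, 0.018]
wrist_force: [0.3, 0.8, 0.3]
finger_gap: 0.525
[0.53105438 0.4283315  0.20406806]
```

View pics/scene6.png

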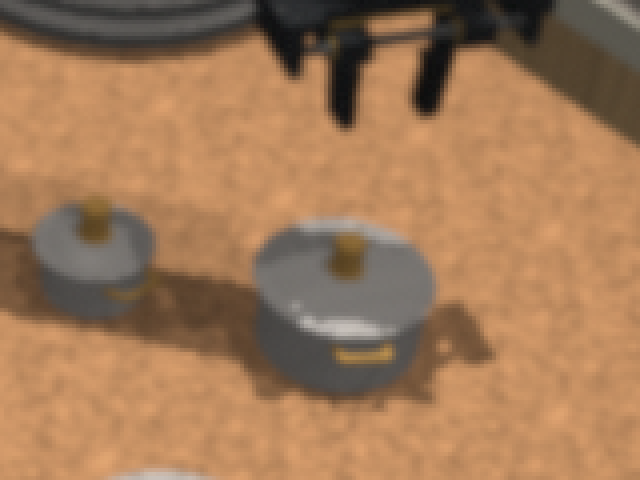

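lid_12 is level and home on pot_12 (knob at (348,255)). Next is lid_14.

```bash
python3 -m crank '[[120,0.317,-0.806,0,0,0,0],[120,0.317,-0.806,0,0,0,0],[120,0.317,-0.806,0,0,0,0],[120,0.317,-0.806,0,0,0,0],[120,0.317,-0.806,-0.12,0,0,0],[120,0.317,-0.806,-0.24,0,0,0],[120,0.317,-0.806,-0.36,0,0,0],[120,0.317,-0.806,-0.36,0,0,0]]'; python3 -m crank '[[120,0,0,0,0,0,0]]'
```

```text
time_s: 14.35
eef_pos: [0.62, 0.1833, 0.0864]
orientation: [-0.577, -3.087, -0.003]
wrist_force: [-0.7, 0.4, -0.5]
finger_gap: 0.528
time_s: 14.45
eef_pos: [0.6199, 0.1841, 0.0864]
orientation: [-0.576, -3.087, -0.003]
wrist_force: [0.2, -0.2, 0.6]
finger_gap: 0.528
```

```bash
python3 -m crank '[[120,0.021,0.008,0,0,0,0],[120,0.021,0.008,-0.08,0,0,0],[120,0.021,0.008,-0.16,0,0,0],[120,0.021,0.008,-0.215,0,0,0],[120,0.021,0.008,-0.215,0,0,0]]'; python3 -m crank '[[255,0,0,0,0,0,0],[255,0,0,0,0,0,0],[255,0,0,0,0,0,0],[255,0,0,0,0,0,0]]' 25
```

```text
time_s: 14.95
eef_pos: [0.6254, 0.1869, 0.0209]
orientation: [-0.574, -3.086, -0.002]
wrist_force: [1.3, 0.1, 0.4]
finger_gap: 0.528
time_s: 15.35
eef_pos: [0.6262, 0.1872, 0.0219]
orientation: [-0.574, -3.087, -0.004]
wrist_force: [-0.8, -0.1, 3.7]
finger_gap: 0.24
```

```bash
python3 -m crank '[[255,0,0,0.04,0,0,0],[255,0,0,0.13,0,0,0],[255,0,0,0.27,0,0,0],[255,0,0,0.41,0,0,0],[255,0,0,0.52,0,0,0],[255,0,0,0.52,0,0,0]]' ; python3 -m crank '[[255,-0.01,-0.13,0,0,0,0],[255,-0.02,-0.27,0,0,0,0],[255,-0.02,-0.4,0,0,0,0],[255,-0.02,-0.53,0,0,0,0],[255,-0.03,-0.66,0,0,0,0],[255,-0.03,-0.8,0,0,0,0],[255,-0.03,-0.9,0,0,0,0],[255,-0.03,-0.9,0,0,0,0]]'
```

```text
time_s: 15.95
eef_pos: [0.6294, 0.1878, 0.1843]
orientation: [0.574, 3.082, 0.011]
wrist_force: [0.8, 0.8, -1.4]
finger_gap: 0.239
time_s: 16.75
eef_pos: [0.6188, -0.0893, 0.1838]
orientation: [0.587, 3.08, 0.005]
wrist_force: [0.3, 0.3, -2.4]
finger_gap: 0.236
```

```bash
python3 -m crank '[[255,-0.008,-0.12,0,0,0,0],[255,-0.008,-0.24,0,0,0,0],[255,-0.008,-0.326,0,0,0,0],[255,-0.008,-0.326,-0.08,0,0,0],[255,-0.008,-0.326,-0.16,0,0,0],[255,-0.008,-0.326,-0.23,0,0,0],[255,-0.008,-0.326,-0.23,0,0,0],[255,-0.008,-0.326,-0.23,0,0,0]]'; python3 - <<'E'
from rig import *
print(sense()['eef_pos'])
import cv2
i=capture("scene")["img"]; i=i[170:320,150:350]
cv2.imwrite(f"pics/scene7.png",cv2.resize(i[...,::-1],None,fx=4,fy=4,interpolation=3))
E
```

```text
time_s: 17.55
eef_pos: [0.6161, -0.1865, 0.1146]
orientation: [0.586, 3.082, 0.005]
wrist_force: [0.7, -0.5, -2.1]
finger_gap: 0.241
[ 0.61605269 -0.18646583  0.11461205]
```

View pics/scene7.png

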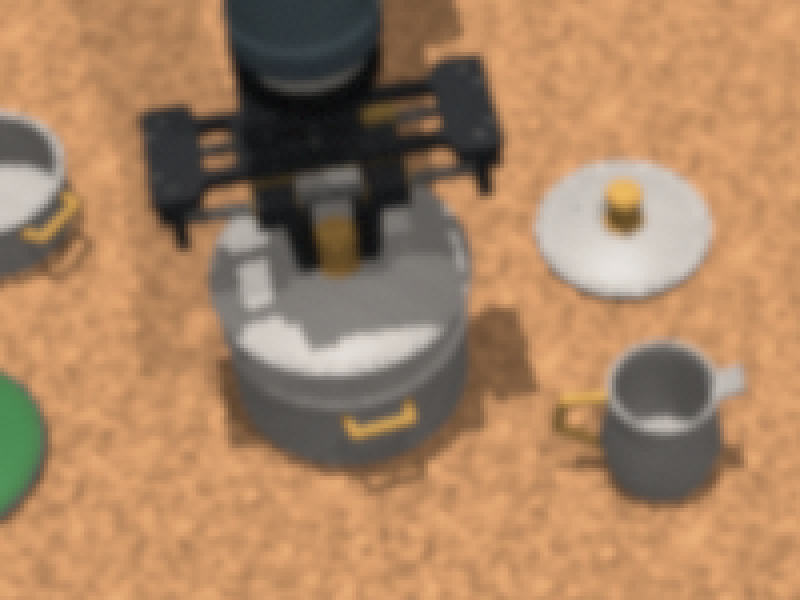

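Lid_14 hangs concentric above pot_14, so I lower it.

```bash
python3 -m crank '[[255,0.001,-0.002,-0.03,0,0,0],[255,0.001,-0.002,-0.05,0,0,0],[255,0.001,-0.002,-0.065,0,0,0],[255,0.001,-0.002,-0.078,0,0,0],[255,0.001,-0.002,-0.089,0,0,0],[255,0.001,-0.002,-0.089,0,0,0]]'; python3 -m crank '[[255,0,0,-0.003,0,0,0],[255,0,0,-0.006,0,0,0],[255,0,0,-0.009,0,0,0],[255,0,0,-0.009,0,0,0]]'
```

```text
time_s: 18.2
eef_pos: [0.6168, -0.1874, 0.0883]
orientation: [0.586, 3.08, 0.005]
wrist_force: [-0.1, 0.2, -2.0]
finger_gap: 0.239
time_s: 18.6
eef_pos: [0.6167, -0.1873, 0.0855]
orientation: [0.586, 3.081, 0.005]
wrist_force: [-0.2, 0.0, -1.9]
finger_gap: 0.237
```

```bash
python3 -m crank '[[255,0,0,-0.002,0,0,0],[255,0,0,-0.004,0,0,0],[255,0,0,-0.004,0,0,0]]'; python3 -m crank '[[255,0,0,-0.003,0,0,0],[255,0,0,-0.003,0,0,0]]'
```

```text
time_s: 18.9
eef_pos: [0.6168, -0.1874, 0.0843]
orientation: [0.587, 3.08, 0.005]
wrist_force: [0.6, 0.0, -2.0]
finger_gap: 0.243
time_s: 19.1
eef_pos: [0.6169, -0.1873, 0.084]
orientation: [0.586, 3.08, 0.005]
wrist_force: [-2.2, 1.4, 3.9]
finger_gap: 0.24
```

```bash
python3 -m crank '[[120,0,0,0,0,0,0],[120,0,0,0,0,0,0],[120,0,0,0,0,0,0],[120,0,0,0.1,0,0,0],[120,0,0,0.25,0,0,0],[120,0,0,0.4,0,0,0],[120,0,0,0.4,0,0,0]]'; python3 - <<'E'
from rig import *
print(sense()['eef_pos'])
import cv2
i=capture("scene")["img"]; i=i[170:320,150:350]
cv2.imwrite(f"pics/scene8.png",cv2.resize(i[...,::-1],None,fx=4,fy=4,interpolation=3))
E
```

```text
time_s: 19.8
eef_pos: [0.6208, -0.1889, 0.2108]
orientation: [0.585, 3.069, 0.004]
wrist_force: [0.4, -0.7, -0.1]
finger_gap: 0.531
[ 0.62078245 -0.18889821  0.2108059 ]
```

View pics/scene8.png

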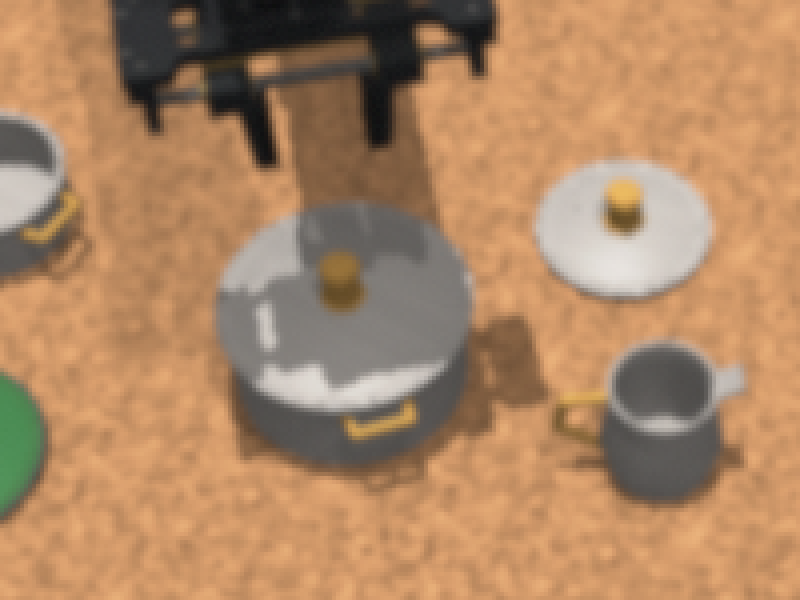

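lid_14 is home and level (knob at (341,278)); the jug is untouched. Last is lid_10.

```bash
python3 -m crank '[[120,0.001,0.659,0,0,0,0],[120,0.001,0.659,0,0,0,0],[120,0.001,0.659,0,0,0,0],[120,0.001,0.659,0,0,0,0],[120,0.001,0.659,-0.15,0,0,0],[120,0.001,0.659,-0.3,0,0,0],[120,0.001,0.659,-0.4,0,0,0],[120,0.001,0.659,-0.4,0,0,0]]'; python3 -m crank '[[120,0,0,0,0,0,0]]'
```

```text
time_s: 20.65
eef_pos: [0.6148, 0.0096, 0.0819]
orientation: [0.587, 3.084, 0.0]
wrist_force: [-0.6, -0.4, -0.3]
finger_gap: 0.529
time_s: 20.75
eef_pos: [0.6149, 0.0094, 0.0819]
orientation: [0.587, 3.084, -0.0]
wrist_force: [-0.2, 0.5, 0.4]
finger_gap: 0.534
```

```bash
python3 -m crank '[[120,0.021,-0.002,0,0,0,0],[120,0.021,-0.002,-0.07,0,0,0],[120,0.021,-0.002,-0.14,0,0,0],[120,0.021,-0.002,-0.2,0,0,0],[120,0.021,-0.002,-0.2,0,0,0]]'; python3 -m crank '[[255,0,0,0,0,0,0],[255,0,0,0,0,0,0],[255,0,0,0,0,0,0],[255,0,0,0,0,0,0]]' 20
```

```text
time_s: 21.25
eef_pos: [0.6204, 0.0087, 0.0207]
orientation: [0.588, 3.086, -0.001]
wrist_force: [-1.1, 0.4, -0.1]
finger_gap: 0.53
time_s: 21.65
eef_pos: [0.6211, 0.0088, 0.0216]
orientation: [0.587, 3.085, -0.0]
wrist_force: [-0.8, 0.5, 2.6]
finger_gap: 0.24
```

```bash
python3 -m crank '[[255,0,0,0.04,0,0,0],[255,0,0,0.13,0,0,0],[255,0,0,0.27,0,0,0],[255,0,0,0.41,0,0,0],[255,0,0,0.55,0,0,0],[255,0,0,0.6,0,0,0],[255,0,0,0.6,0,0,0]]' ; python3 -m crank '[[255,-0.08,-0.11,0,0,0,0],[255,-0.16,-0.22,0,0,0,0],[255,-0.24,-0.33,0,0,0,0],[255,-0.32,-0.44,0,0,0,0],[255,-0.4,-0.55,0,0,0,0],[255,-0.48,-0.66,0,0,0,0],[255,-0.56,-0.77,0,0,0,0],[255,-0.6,-0.82,0,0,0,0]]'
```

```text
time_s: 22.35
eef_pos: [0.6226, 0.0088, 0.2046]
orientation: [0.587, 3.08, 0.002]
wrist_force: [-0.6, -0.5, -0.5]
finger_gap: 0.235
time_s: 23.15
eef_pos: [0.4386, -0.2399, 0.2028]
orientation: [0.594, 3.082, 0.001]
wrist_force: [0.7, -0.3, -0.3]
finger_gap: 0.243
```

```bash
python3 -m crank '[[255,-0.09,-0.12,0,0,0,0],[255,-0.18,-0.255,0,0,0,0],[255,-0.18,-0.255,-0.1,0,0,0],[255,-0.18,-0.255,-0.2,0,0,0],[255,-0.18,-0.255,-0.28,0,0,0],[255,-0.18,-0.255,-0.34,0,0,0],[255,-0.18,-0.255,-0.34,0,0,0],[255,-0.18,-0.255,-0.34,0,0,0]]'; python3 - <<'E'
from rig import *
print(sense()['eef_pos'])
import cv2
i=capture("scene")["img"]; i=i[140:290,60:260]
cv2.imwrite(f"pics/scene9.png",cv2.resize(i[...,::-1],None,fx=4,fy=4,interpolation=3))
E
```

```text
time_s: 23.95
eef_pos: [0.3836, -0.3158, 0.1]
orientation: [-0.595, -3.085, -0.002]
wrist_force: [0.2, 0.4, -0.2]
finger_gap: 0.241
[ 0.38364263 -0.31580839  0.09998824]
```

View pics/scene9.png

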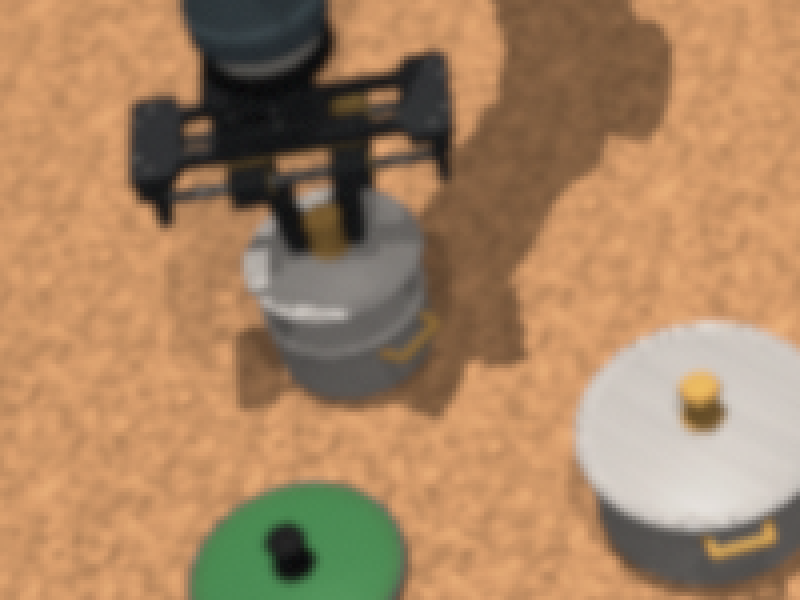

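Lid_10 is concentric above pot_10. Lowering.

```bash
python3 -m crank '[[255,0.003,-0.002,-0.03,0,0,0],[255,0.003,-0.002,-0.055,0,0,0],[255,0.003,-0.002,-0.072,0,0,0],[255,0.003,-0.002,-0.085,0,0,0],[255,0.003,-0.002,-0.095,0,0,0],[255,0.003,-0.002,-0.095,0,0,0]]'; python3 -m crank '[[255,0,0,-0.003,0,0,0],[255,0,0,-0.006,0,0,0],[255,0,0,-0.009,0,0,0],[255,0,0,-0.009,0,0,0]]'
```

```text
time_s: 24.6
eef_pos: [0.385, -0.3167, 0.0719]
orientation: [0.595, 3.084, 0.002]
wrist_force: [0.3, 0.1, -1.0]
finger_gap: 0.242
time_s: 25.0
eef_pos: [0.385, -0.3167, 0.0692]
orientation: [0.595, 3.084, 0.002]
wrist_force: [1.0, 0.4, -0.4]
finger_gap: 0.245
```

```bash
python3 -m crank '[[255,0,0,-0.002,0,0,0],[255,0,0,-0.004,0,0,0],[255,0,0,-0.004,0,0,0]]'; python3 -m crank '[[255,0,0,-0.003,0,0,0],[255,0,0,-0.003,0,0,0]]'
```

```text
time_s: 25.3
eef_pos: [0.385, -0.3167, 0.0679]
orientation: [0.595, 3.084, 0.002]
wrist_force: [-0.9, 0.5, -1.1]
finger_gap: 0.244
time_s: 25.5
eef_pos: [0.385, -0.3167, 0.0676]
orientation: [0.595, 3.084, 0.002]
wrist_force: [-2.0, 1.9, 6.5]
finger_gap: 0.244
```

Contact at 0.0676, as predicted. Releasing, then retreating.

```bash
python3 -m crank '[[120,0,0,0,0,0,0],[120,0,0,0,0,0,0],[120,0,0,0,0,0,0],[120,0,0,0.1,0,0,0],[120,0,0,0.25,0,0,0],[120,0,0,0.45,0,0,0],[120,0,0,0.6,0,0,0],[120,0,0,0.6,0,0,0]]'; python3 -m crank '[[120,0.2,0.95,0.2,0,0,0],[120,0.2,0.95,0.2,0,0,0],[120,0.2,0.95,0.2,0,0,0],[120,0.2,0.95,0.2,0,0,0],[120,0.2,0.95,0.2,0,0,0],[120,0.2,0.95,0.2,0,0,0],[120,0.2,0.95,0.2,0,0,0],[120,0.2,0.95,0.2,0,0,0]]'; python3 - <<'E'
from rig import *
import cv2,pickle
for n in("scene","top"):
    c=capture(n);pickle.dump(c,open(n+"9.pkl","wb"));cv2.imwrite(f"pics/{n}_end.png",c["img"][:,:,::-1])
E
```

```text
time_s: 26.3
eef_pos: [0.3876, -0.319, 0.2532]
orientation: [0.593, 3.074, -0.003]
wrist_force: [0.9, 0.6, -0.2]
finger_gap: 0.528
time_s: 27.1
eef_pos: [0.4475, -0.0334, 0.3127]
orientation: [0.59, 3.075, -0.004]
wrist_force: [0.4, 0.2, 0.3]
finger_gap: 0.532
```

View pics/top_end.png

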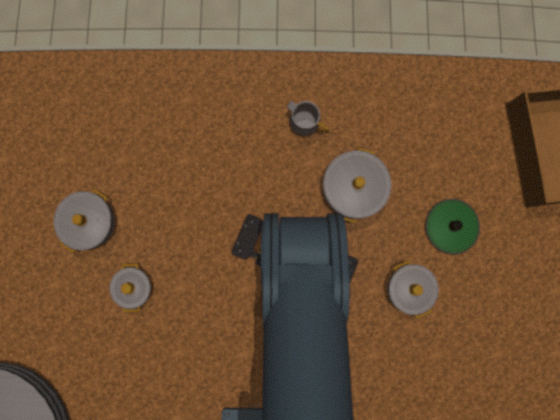

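View pics/scene_end.png

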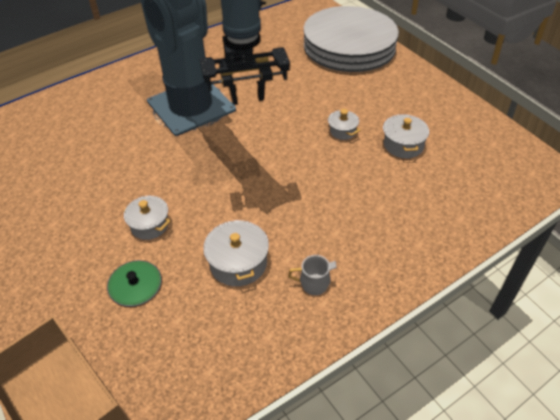

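All four lids look seated at top-view pixels (85,220), (130,288), (357,185) and (413,290). I check this numerically before handing in.

```bash
python3 - <<'E'
from m import *
t=pickle.load(open("top9.pkl","rb"));t0=pickle.load(open("top0.pkl","rb"));s=pickle.load(open("scene9.pkl","rb"))
for n,p,z in POT:
    r=fit(t,p,z+.002);p0=fit(t0,p,z)[0]
    h=[]
    for c in(t,s):
        q=proj(c,[*p0,z+.037])[0];x,y=map(int,q.round())
        v=cv2.cvtColor(c["img"],cv2.COLOR_RGB2HSV)[y-12:y+13,x-12:x+13]
        m=(v[...,0]>8)&(v[...,0]<30)&(v[...,1]>165)&(v[...,2]>110)
        yy,xx=np.nonzero(m);h.append((np.array([xx.mean()+x-12,yy.mean()+y-12])-q).round(1))
    print(n,"lid-pot mm",((r[0]-p0)*1e3).round(1),"diam",(2*r[1]).round(4),"fitres",r[2].max().round(4),"knob px err top/scene",h)
for nm in("top","scene"):
    o=pickle.load(open(nm+"0.pkl","rb"))["img"];e=pickle.load(open(nm+"9.pkl","rb"))["img"]
    for lab,b in {"top":{"glass":(195,258,423,485),"jug":(95,142,285,332)},"scene":{"glass":(258,308,102,166),"jug":(250,300,286,340)}}[nm].items():
        print(nm,lab,np.abs(o[b[0]:b[1],b[2]:b[3]].astype(int)-e[b[0]:b[1],b[2]:b[3]]).mean().round(2))
E
```

```text
pot_14 lid-pot mm [-0.2  0.3] diam 0.1519 fitres 0.0016 knob px err top/scene [array([-0.1,  0.5]), array([nan, nan])]
pot_8 lid-pot mm [ 0.1 -1.4] diam 0.0918 fitres 0.0008 knob px err top/scene [array([ 1.1, -0. ]), array([nan, nan])]
pot_12 lid-pot mm [-0.8 -1.2] diam 0.1316 fitres 0.0009 knob px err top/scene [array([0.5, 0.3]), array([nan, nan])]
pot_10 lid-pot mm [0.6 0.8] diam 0.1119 fitres 0.0007 knob px err top/scene [array([-0.2, -0.3]), array([nan, nan])]
top glass 5.43
top jug 5.82
scene glass 1.3
scene jug 1.37<stdin>:10: RuntimeWarning: Mean of empty slice.
  ret = ret.dtype.type(ret / rcount)
```

Lids are within 1.5 mm of the pot axes (play is 5 mm), with the right diameters and round outlines. The jug and glass lid are unchanged apart from image noise.

```bash
python3 -c "
from rig import *
print(sense()['wrist_force']);print(hand_in())"
```

```text
[-0.1423216  -0.28353456 -0.38625235]
the job is handed in; nothing more can be done
None
```

All four brass-knobbed lids are back on their own pots, and I handed the job in at about 27 s of the 109 s allowed. I gripped each lid by its knob, lowered it until the wrist felt contact, and only then let go.

- **Fully home:** each lid made contact within about 0.2 mm of its predicted home height. The wrist force at contact was 4 to 13 N.
- **Centred and level:** in the last top view the lids lay 0.4 to 1.4 mm from their pots' axes, against 5 mm of play. Their outlines were round and the right size. Both views showed them level.
- **Left alone:** the glass lid and jug looked unmoved. Pixel differences there averaged about 1 grey level in the scene view. They were about 5.5 in the top view, which I put down to picture noise and shading but did not check further.
- **Check that failed:** the numeric check of knob positions in the scene view returned nothing, because my colour mask found no knob pixels there. For that view I relied on looking at the picture.

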